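# Swing the hanging ladle over the drip ramekin

### The job

Push the swivel stand's crossbar round gently with a fingertip, from the side, until the bowl of the hanging ladle is right over the mouth of the white ramekin so that its drips fall in, then take the finger away. Do not grip the crossbar or touch the hanging ladle and paddle, and leave the ramekin, jar, pan and mug standing where they are.

Things in the scene. Friction and masses are not known exactly. Their poses are not given: they have to be found in the camera images.
- stand: Fixed steel utensil stand: a round foot 100 mm across and 20 mm high carrying a vertical post 16 mm across; the crossbar turns on the top of the post. Origin: centre of the foot's underside, on the post axis; z up. The top of the crossbar's hub (28 mm across) is 288 mm above the origin and is the highest point of the stand.
- crossbar (a joint): Turn of the crossbar about the post, rad, within +-2.4. 0 = the ladle's arm points along the stand's +x; grows anticlockwise seen from above. It stays where it is left (friction torque 0.08 N m, about 1 N at 85 mm from the axis) and hardly coasts.
- rail_a: One of two parallel level steel rods, 10 mm thick, 290 mm long, that form the crossbar's two arms; rod centres 7 mm either side of the post axis, 270 mm above the shelf. An arm is 24 mm wide over both rods and bare from 20 to 115 mm from the axis: push there, on either arm. Origin: on the post axis at rod height; x points along the ladle's arm; rod a lies at y = +7 mm.
- rail_b: The other rod, like rail_a, at y = -7 mm. A side push touches one rod only; pinching the arm, or pressing on top of both rods, loads both and is not allowed.
- ladle: Steel ladle held firmly in a spring clip under one arm, 130 mm from the axis, turning with the crossbar; vertical handle 8 mm thick, round bowl 52 mm across, 26 mm deep, its underside 85 mm above the shelf and its centre 28 mm farther out than the handle (158 mm from the post axis). Origin: in the clip at rod height; x points outward along the arm.
- ladle_bottom (a point): Centre of the underside of the ladle's bowl, 85 mm above the shelf, 158 mm from the post axis.
- paddle: Flat wooden rice paddle held in a clip under the opposite arm, 130 mm from the axis; blade 55 mm wide hanging to 90 mm above the shelf. Origin: in its clip at the rods' height.
- ramekin: Loose white ceramic ramekin, 90 mm across, 50 mm high, wall 4 mm (mouth 82 mm across). It stands to one side of the stand, its centre 150 to 165 mm from the post axis, so that the ladle passes over it. Origin: centre of its underside.
- ramekin_mouth (a point): Centre of the ramekin's mouth, 50 mm above the shelf.
- jar: Loose closed glass spice jar with a steel twist cap, 44 mm across, 60 mm high, on the other side of the stand from the ramekin. Ladle and paddle clear its top. Origin: centre of its underside.
- pan: Loose small dark steel paella pan, 200 mm across and 38 mm high with two loop handles (250 mm over them, along its y), to the robot's left. Origin: centre of its underside.
- mug: Loose terracotta mug, 80 mm across, 90 mm high, handle on its +y side, well to the robot's right. Origin: centre of its underside.
Things that resemble listed ones, but are neither listed nor needed, are in the scene too. Of the things shaped like the ramekin, the white one is meant. Of the things that look like the mug, take the one that is farthest from the robot's base at the start.

How it is judged:
By the outcome, as a careful person would: the job done as asked, in the order asked, and still so for the second after the job is handed in, with the robot touching nothing.
It also fails if it takes over 48 s, if anything falls off the work surface, if the arm or the gripper's body presses on something with over 40 N, if the wrist force passes 120 N, or if a joint passes its speed limit or range.

### The arm

A 6-joint arm with a two-finger parallel gripper is mounted at the origin on the work surface. World frame = base frame: x ahead of the robot, y to its left, z up, the work surface at z = 0. Lengths are in m, angles in rad, forces in N, time in s.
With the tool pointing down it reaches from about 0.35 to 0.975 m from the base axis. Payload 4.9 kg.
Tool frame: the origin (TCP) lies on the centre line of the jaws, within the pads' length; the fingertips stand 14 mm ahead of it and the grasp point (between the pads) lies 5 mm behind it; x points along the fingers, z is the direction in which the jaws open and shut, and the axes are right-handed (so a half turn about x gives the same grasp; the last joint's range is limited). The gripper opens to 85 mm and grips with 20 to 120 N. Pads are 22 mm wide; open, the fingers measure 114 mm over their backs; the gripper's body (76 mm by 85 mm) begins 54 mm behind the grasp point. The pads swing forward as they close: fully open they stand 13 mm farther back than shut.
Start: joints at [0.982, 0.053, 1.613, -0, 1.476, -0.119], TCP at [0.283, 0.557, 0.245] pointing down, gripper open.
Joint ranges: [-3.01, 3.01], [-1.01, 2.22], [0.06, 2.58], [-1.02, 4.17], [0.09, 2.62], [-3.14, 3.14]. Speed limits (rad/s): [2.57, 2.57, 3.14, 3.14, 3.14, 3.14].

### API

Orientations are given as a rotation vector (axis times angle).
In Python, from station import ctrl gives the robot as it stands.
- The arm moves only by the tool move_arm, never from a script. Its argument "increments" is a list that holds one entry, the list of rows, each a list of 4 numbers: the shift along the tool's x, y, z in units of 25 cm (1.0 is 25 cm), then the turn about the tool's x in units of 90 degrees (1.0 is 90 degrees). A call has 1 to 20 rows; each row shifts and turns the commanded pose from where the row before left it, along the tool's axes as they then stand; what a row does not reach is not made up. A row lasts 1/12 s, in which the tool goes at most 41.7 mm and 7.16 degrees, less where a joint would pass 70% of its speed; a pose out of reach is approached as far as the arm can. A call with a number of a shift or a turn outside -1 to 1 is refused whole. A call with a gripper value outside its range is refused whole. "gripper" is the closure, from 0 (fully open) to 1 (shut), set as the call begins (left out, the last holds). The fingers move at their own pace and stop on an object; "squeeze" is the grip in N (left out, the last holds). Time passes only in rows, so rows that do not move let the fingers close. It gives the time, the measured TCP pose, the force and the opening at its end, in the units of the state.
- ctrl.get_obs(): the state, without advancing time (a new reading comes with each control period).
- ctrl.get_image(name): name is "scene" or "top"; returns a dict with "pixels" (420x560x3 uint8, red, green, blue), "depth" (420x560 float32, m along the optical axis (not along the pixel's ray), 0 where there is no reading), "K" (3x3 intrinsics, pixels), "k1" (the pictures are not rectified: a ray, as slopes to the right and down, at radius r is drawn at 1 + k1 r^2 times it, then the intrinsics apply), "extrinsics" (4x4, takes a point from camera to world coordinates). Camera axes: x right, y up, looking along -z (the intrinsics and any distortion apply to the point x, -y, -z); pixel columns grow to the right and rows downward; lengths in m; the calibration is good to about 2 mm. A picture is of the moment at which its call begins.
- ctrl.finish_job(): hands the job in, once; it reports no verdict.
Trained networks look in the newest picture that a camera, given by its name, has taken for a name from the list of things; names that differ only in an ending like _2 or _b are one class to them, and where a whole thing is asked for, a point or a joint stands for the part that bears it (a point fixed in the world has none). Each returns a list of dicts, best first, with "score" (0 to 1); they miss things now and then, are a little off and sometimes report something else, mostly with a low value. They report only what shows in the picture. A call takes as long as a camera call. They do not tell look-alikes from the thing itself.
- ctrl.trace(camera, target): "region" (420x560 bool, what is visible of it) and "pixel" ([row, column] in pixels, amid what is visible of it).
The state is a dict: "t": time; "q": joint angles; "dq": joint speeds; "effort": joint torques, N m; "tool_pos": TCP position; "tool_rot": TCP orientation; "contact_force": force on the tool from outside, world axes, zero at the start; "wrist_torque": the same for the moment, N m; "opening": finger opening in m.
Only numpy, scipy, OpenCV 4.12 (cv2) and the standard library are available. Lean on these libraries where they do the work, as an engineer would, in place of code of your own. Each camera call takes 0.05 s, during which the arm holds its last target. There are 200 camera calls.

## Working session

There is one attempt and no reset: what is moved stays moved. The work goes in short steps, Python scripts to look and compute and a tool call to move; the robot and the scene stay as the last step left them, time stands still between calls to the robot, and variables do not carry over. Pictures are saved under pics/ and viewed, about 8 in all and at most 12, crops included, and the job is handed in when it is done.

Besides the shell and the picture viewer there is one more tool, called after "Request:" as name(argument=value, ...), one argument or row to a line, values as JSON. move_arm: Moves the arm, as the interface text tells. Shifts and turns lie within -1 to 1; 1 stands for 25 cm of shift or 90 degrees of turn. Its arguments: {"type":"object","properties":{"increments":{"type":"array","items":{"type":"array","items":{"type":"array","items":{"type":"number","minimum":-1,"maximum":1}}}},"gripper":{"type":"number"},"squeeze":{"type":"number"}},"required":["increments"]}

```bash
mkdir -p pics; cat > h.py <<'E'
import numpy as np, cv2
from station import ctrl
def grab(n,save=None):
    im=ctrl.get_image(n)
    if save: cv2.imwrite('pics/'+save,im['pixels'][:,:,::-1])
    return im
def cloud(im):
    K=im['K'];k=im['k1'];h,w=im['depth'].shape
    u,v=np.meshgrid(np.arange(w),np.arange(h))
    xd=(u-K[0,2])/K[0,0];yd=(v-K[1,2])/K[1,1];x,y=xd.copy(),yd.copy()
    for _ in range(10):
        s=1+k*(x*x+y*y);x=xd/s;y=yd/s
    d=im['depth'];P=np.stack([x*d,-y*d,-d,np.ones_like(d)],-1)@im['extrinsics'].T
    P=P[...,:3].copy();P[d==0]=np.nan;return P
E
python3 - <<'E'
from h import *
o=ctrl.get_obs();print(o['t'],o['tool_pos'],o['tool_rot'])
for c in('top','scene'):
    im=grab(c,c+'0.png');P=cloud(im);print(c,im['extrinsics'][:3,3])
    for n in('stand','rail_a','ladle','paddle','ramekin','jar','pan','mug'):
        for r in ctrl.trace(c,n)[:4]:
            p=P[r['region']];p=p[~np.isnan(p[:,0])]
            if len(p): print(n,round(r['score'],2),np.round(r['pixel']),len(p),p.min(0).round(3),np.median(p,0).round(3),p.max(0).round(3))
E
```

```text
0.0 [0.28261016 0.55680028 0.24405754] [-0.85754216  1.39741511  0.85612354]
top [ 0.28341139 -0.01115186  1.49561794]
stand 0.97 [212. 304.] 1426 [ 0.394 -0.139 -0.01 ] [ 0.535 -0.086  0.196] [ 0.767 -0.04   0.294]
rail_a 0.62 [214. 305.] 130 [ 0.425 -0.093  0.267] [ 0.487 -0.087  0.274] [ 0.646 -0.07   0.282]
rail_a 0.49 [209. 310.] 216 [ 0.415 -0.111  0.266] [ 0.507 -0.098  0.274] [ 0.66  -0.082  0.282]
ladle 0.56 [158. 297.] 142 [ 0.632 -0.089 -0.001] [ 0.688 -0.068  0.105] [ 0.754 -0.051  0.28 ]
paddle 0.49 [251. 308.] 79 [ 0.394 -0.116 -0.002] [ 0.404 -0.099  0.162] [ 0.426 -0.075  0.279]
ramekin 0.98 [161. 338.] 551 [ 0.683 -0.264 -0.007] [ 0.734 -0.216  0.009] [ 0.773 -0.167  0.056]
ramekin 0.76 [203. 345.] 559 [ 0.539 -0.283 -0.004] [ 0.588 -0.242  0.008] [ 0.628 -0.194  0.057]
ramekin 0.34 [209. 304.] 1393 [ 0.394 -0.14  -0.008] [ 0.532 -0.086  0.267] [ 0.767 -0.04   0.294]
jar 0.61 [222. 258.] 125 [0.491 0.046 0.009] [0.507 0.065 0.059] [0.528 0.087 0.068]
jar 0.23 [222. 396.] 606 [ 0.465 -0.475 -0.008] [ 0.51  -0.422  0.036] [ 0.555 -0.37   0.099]
pan 0.76 [205. 154.] 260
[... 915 characters left out ...]
5 -0.003] [0.523 0.066 0.048] [0.534 0.087 0.064]
ramekin 0.82 [271. 184.] 968 [ 0.662 -0.282 -0.004] [ 0.725 -0.218  0.017] [ 0.775 -0.167  0.053]
ramekin 0.58 [227. 205.] 811 [ 0.507 -0.31  -0.004] [ 0.577 -0.245  0.02 ] [ 0.63  -0.194  0.055]
jar 0.58 [238. 302.] 247 [0.492 0.039 0.001] [0.524 0.067 0.056] [0.534 0.087 0.064]
pan 0.59 [284. 430.] 4069 [ 0.423  0.304 -0.005] [0.537 0.437 0.004] [0.649 0.553 0.041]
pan 0.35 [173. 263.] 308 [ 0.273 -0.175  0.001] [ 0.411 -0.1    0.143] [ 0.416 -0.076  0.277]
mug 0.9 [193. 157.] 981 [ 0.423 -0.515 -0.005] [ 0.516 -0.414  0.053] [ 0.56  -0.371  0.096]
mug 0.81 [158. 198.] 748 [ 0.213 -0.457 -0.004] [ 0.344 -0.361  0.056] [ 0.377 -0.323  0.095]
```

View pics/scene0.png

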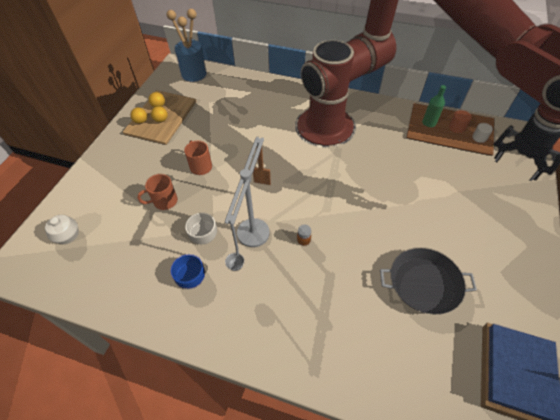

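View pics/top0.png

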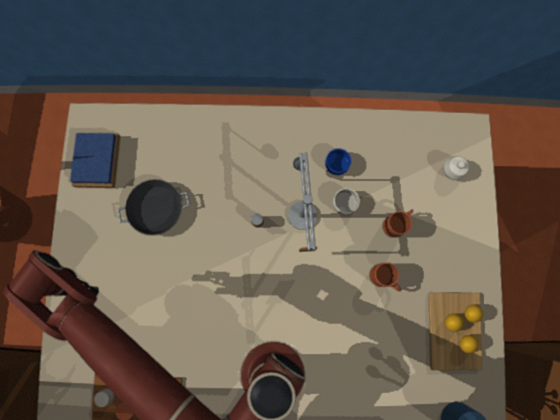

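```bash
python3 - <<'E'
from h import *
def circ(q):
    A=np.c_[2*q,np.ones(len(q))];s=np.linalg.lstsq(A,(q**2).sum(1),rcond=None)[0];return s[:2],np.sqrt(s[2]+s[:2]@s[:2])
for c in('top','scene'):
    im=grab(c);P=cloud(im)
    for r in ctrl.trace(c,'ramekin')[:2]:
        p=P[r['region']];p=p[p[:,2]>.044];print(c,'ram rim',len(p),circ(p[:,:2]),(p.min(0)+p.max(0))/2, im['pixels'][r['region']].mean(0).round())
    x,y,z=P[...,0],P[...,1],P[...,2]
    box=(x>.36)&(x<.8)&(abs(y+.085)<.08)
    m=box&(z>.262)&(z<.28);q=P[m][:,:2]
    mu=q.mean(0);w,v=np.linalg.eigh(np.cov(q.T));d=v[:,1]*np.sign(v[0,1]);t=(q-mu)@d
    n=np.array([-d[1],d[0]]);ss=(q-mu)@n
    mid=(ss.min()+ss.max())/2
    print('rail',len(q),mu,np.degrees(np.arctan2(d[1],d[0])),'ends',mu+d*t.min(),mu+d*t.max(),'mid',mu+d*(t.min()+t.max())/2+n*mid,t.max()-t.min(),ss.min(),ss.max())
    m=box&(z>.283);q=P[m];print('hub',len(q),np.median(q,0),(q.min(0)+q.max(0))/2)
    m=box&(z>.012)&(z<.028);q=P[m];print('foot',len(q),(q.min(0)+q.max(0))/2,q.min(0),q.max(0), circ(q[:,:2]))
    m=box&(x>.6)&(z>.08)&(z<.125);q=P[m];print('bowl',len(q),(q.min(0)+q.max(0))/2,q.min(0),q.max(0))
E
```

```text
top ram rim 93 (array([ 0.58384697, -0.23843229]), np.float64(0.04279673263261634)) [ 0.58418404 -0.23927777  0.04953534] [112. 109. 100.]
top ram rim 92 (array([ 0.72804203, -0.21169052]), np.float64(0.04274789144519994)) [ 0.7287193  -0.21028448  0.05041594] [22. 42. 85.]
rail 629 [ 0.53381562 -0.08965654] 5.544615506254147 ends [ 0.39396348 -0.10323269] [ 0.68057125 -0.07541024] mid [ 0.53729787 -0.08963569] 0.28795502868127654 -0.01252311557447854 0.011891708321604917
hub 71 [ 0.53605554 -0.0882658   0.2879064 ] [ 0.53613726 -0.08967075  0.28751577]
foot 331 [ 0.53646371 -0.08869925  0.01967684] [ 0.48700426 -0.13767471  0.01203439] [ 0.58592315 -0.0397238   0.02731929] (array([ 0.53615134, -0.08943585]), np.float64(0.03533869031692026))
bowl 96 [ 0.69210598 -0.07135032  0.10264061] [ 0.66432092 -0.09164728  0.08279751] [ 0.71989103 -0.05105336  0.1224837 ]
scene ram rim 129 (array([ 0.58543355, -0.23824376]), np.float64(0.042535814253907414)) [ 0.58639841 -0.23696903  0.04946748] [151. 144. 132.]
scene ram rim 184 (array([ 0.72930553, -0.21125099]), np.float64(0.04313295948831212)) [ 0.72835719 -0.21171092  0.04913373] [ 41.  62. 111.]
rail 704 [ 0.55241418 -0.08725838] 5.606691985469982 ends [ 0.39348364 -0.1028604 ] [ 0.68101899 -0.07463341] mid [ 0.53728058 -0.089045  ] 0.28891753904862616 -0.013206711508628982 0.012607645661540216
hub 82 [ 0.53966002 -0.08883205  0.28783787] [ 0.53871387 -0.08960293  0.2868974 ]
foot 554 [ 0.539506   -0.09078117  0.02000272] [ 0.49082701 -0.13965456  0.01202387] [ 0.588185   -0.04190779  0.02798156] (array([ 0.53796204, -0.09043784]), np.float64(0.03434085839026811))
bowl 286 [ 0.69313654 -0.07445568  0.10424146] [ 0.66795711 -0.09929366  0.08439448] [ 0.71831597 -0.04961771  0.12408845]
```

The white ramekin is at scene pixel (228,201), the blue decoy at (271,188), and the stand's arm with the ladle points away from the robot. Estimates:
- Post axis: (0.537, -0.0895)
- Crossbar angle: 5.6°
- Ramekin centre: (0.585, -0.238), at -72°, radius 0.156

The crossbar has to turn about 78° clockwise. I'll push the ladle arm from its +y side.

```bash
python3 - <<'E'
from h import *
from scipy.spatial.transform import Rotation as R
o=ctrl.get_obs();M=R.from_rotvec(o['tool_rot']).as_matrix();print(o['t'],M.round(4),o['tool_pos'])
E
```

```text
1.1 [[ 0.     -0.8917  0.4527]
 [ 0.      0.4527  0.8917]
 [-1.     -0.      0.    ]] [0.2829252  0.55727663 0.24533186]
```

Request:
move_arm(
  increments=[
    [[-0.0053,-0.118,-0.074,0],[-0.0053,-0.118,-0.074,0],[-0.0053,-0.118,-0.074,0],[-0.0053,-0.118,-0.074,0],[-0.0053,-0.118,-0.074,0],[-0.0053,-0.118,-0.074,0],[-0.0053,-0.118,-0.074,0],[-0.0053,-0.118,-0.074,0],[-0.0053,-0.118,-0.074,0],[-0.0053,-0.118,-0.074,0],[-0.0053,-0.118,-0.074,0],[-0.0053,-0.118,-0.074,0],[-0.0053,-0.118,-0.074,0],[-0.0053,-0.118,-0.074,0],[-0.0053,-0.118,-0.074,0],[-0.0053,-0.118,-0.074,0],[-0.0053,-0.118,-0.074,0],[-0.0053,-0.118,-0.074,0]],
  ],
  gripper=1,
  squeeze=20,
)

```text
t: 2.6
tool_pos: [0.6063, 0.0183, 0.2694]
tool_rot: [-0.856, 1.395, 0.856]
contact_force: [0.7, -0.4, -0.3]
opening: 0.0002
```

Request:
move_arm(
  increments=[
    [[0,0,0,0.064],[0,0,0,0.064],[0,0,0,0.064],[0,0,0,0.064],[0,0,0,0.064],[0,0,0,0.064],[0,0,0,0.064],[0,0,0,0.064],[0,0,0,0.063],[0,0,0,0.064],[0,0,0,0],[0,0,0,0]],
  ],
)

```text
t: 3.6
tool_pos: [0.6057, 0.02, 0.2692]
tool_rot: [-0.078, 1.569, 0.078]
contact_force: [0.2, 0.7, 0.1]
opening: 0.0001
```

```bash
cat > tool.py <<'E'
from h import *
from scipy.spatial.transform import Rotation as R
o=ctrl.get_obs();M=R.from_rotvec(o['tool_rot']).as_matrix();p=o['tool_pos']
print(o['t'],p.round(4),'z yaw',np.degrees(np.arctan2(M[1,2],M[0,2])).round(1),'tilt',M[2].round(3),o['contact_force'].round(2),o['opening'],o['q'].round(2))
d=np.array([p[0]-.537,p[1]+.0895,0]);print('rel axis, tool y,z:',(d@M[:,1]).round(4),(d@M[:,2]).round(4))
E
python3 tool.py
```

```text
3.6 [0.6057 0.02   0.2692] z yaw 5.7 tilt [-1. -0.  0.] [0.22 0.7  0.06] 9.166138998885817e-05 [-0.09 -0.01  1.63 -0.    1.51 -0.19]
rel axis, tool y,z: 0.1021 0.0792
```

Request:
move_arm(
  increments=[
    [[0,-0.04,0,0],[0,-0.04,0,0],[0,-0.04,0,0],[0,-0.04,0,0],[0,-0.04,0,0],[0,-0.035,0,0],[0,-0.03,0,0],[0,-0.025,0,0],[0,-0.013,0,0],[0,-0.005,0,0],[0,0,0,0]],
  ],
)

```text
t: 4.52
tool_pos: [0.6131, -0.0568, 0.2691]
tool_rot: [-0.076, 1.57, 0.076]
contact_force: [0.5, 0.0, -0.4]
opening: 0.0001
```

```bash
python3 tool.py; python3 - <<'E'
from h import *
im=grab('scene');cv2.imwrite('pics/near1.png',cv2.resize(im['pixels'][130:330,130:390,::-1],None,fx=3,fy=3,interpolation=2))
E
```

```text
4.5167 [ 0.6131 -0.0568  0.2691] z yaw 5.6 tilt [-1.  0. -0.] [ 0.5   0.02 -0.39] 7.059451687206568e-05 [-0.21  0.02  1.61  0.    1.51 -0.31]
rel axis, tool y,z: 0.0251 0.0789
```

View pics/near1.png

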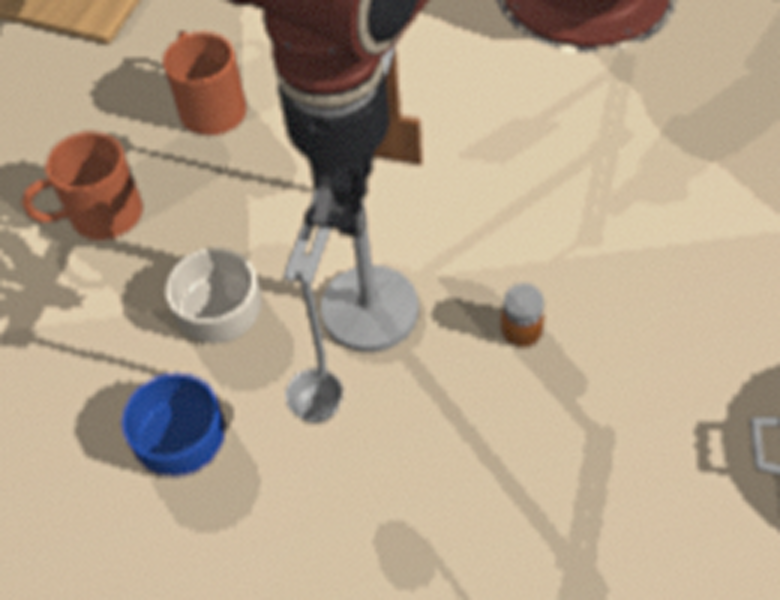

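The closed fingertip is beside the bare part of the ladle arm (crop about (345,215)) and not yet pressing. I'll start the arc about the post axis.

Request:
move_arm(
  increments=[
    [[0,-0.0055,0.0016,0.0111],[0,-0.0055,0.0016,0.0111],[0,-0.0111,0.0032,0.0222],[0,-0.0111,0.0032,0.0222],[0,-0.0111,0.0032,0.0222],[0,-0.0111,0.0032,0.0222],[0,-0.0111,0.0032,0.0222],[0,-0.0111,0.0032,0.0222],[0,-0.0111,0.0032,0.0222],[0,-0.0111,0.0032,0.0222],[0,-0.0111,0.0032,0.0222],[0,-0.0111,0.0032,0.0222],[0,-0.0111,0.0032,0.0222],[0,-0.0111,0.0032,0.0222],[0,-0.0111,0.0032,0.0222],[0,-0.0111,0.0032,0.0222],[0,-0.0055,0.0016,0.0111],[0,0,0,0]],
  ],
)

```text
t: 6.07
tool_pos: [0.6187, -0.1005, 0.2692]
tool_rot: [0.348, 1.542, -0.348]
contact_force: [0.8, 0.3, -1.1]
opening: 0.0001
```

```bash
cat > rail.py <<'E'
from h import *
import sys
for c in ('top','scene'):
    im=grab(c,c+sys.argv[1]+'.png');P=cloud(im);x,y,z=P[...,0],P[...,1],P[...,2]
    # ladle bowl: annulus 125-190 mm about the axis, height 80-125
    r=np.hypot(x-.537,y+.0895);a=np.degrees(np.arctan2(y+.0895,x-.537))
    m=(r>.125)&(r<.19)&(z>.08)&(z<.125)&(abs(a)<110);q=P[m]
    if len(q):print(c,'bowl',len(q),((q.min(0)+q.max(0))/2).round(4),'ang',np.median(a[m]).round(1),a[m].min().round(1),a[m].max().round(1))
    for s,lo,hi in(('ladle',-110,30),('paddle',60,210)):
        aa=np.where(a<-150,a+360,a);m=(r>.1)&(r<.15)&(z>.262)&(z<.282)&(aa>lo)&(aa<hi)
        if m.sum()>5:print(c,s,'arm',m.sum(),'ang',(np.mean(aa[m])).round(1),'mid',((aa[m].min()+aa[m].max())/2).round(1))
E
python3 tool.py;python3 rail.py 2
```

```text
6.0667 [ 0.6187 -0.1005  0.2692] z yaw -25.4 tilt [-1.  0.  0.] [ 0.77  0.3  -1.05] 0.00011150981455861559 [-0.28  0.04  1.58  0.    1.52  0.16]
rel axis, tool y,z: 0.0251 0.0785
top bowl 36 [ 0.6753 -0.1652  0.0999] ang -29.3 -32.6 -27.4
scene bowl 270 [ 0.6812 -0.1553  0.1046] ang -27.2 -34.2 -15.2
scene ladle arm 140 ang -23.2 mid -23.5
scene paddle arm 112 ang 154.9 mid 155.0
```

Request:
move_arm(
  increments=[
    [[0,-0.0055,0.0016,0.0111],[0,-0.0111,0.0032,0.0222],[0,-0.0111,0.0032,0.0222],[0,-0.0111,0.0032,0.0222],[0,-0.0111,0.0032,0.0222],[0,-0.0111,0.0032,0.0222],[0,-0.0111,0.0032,0.0222],[0,-0.0111,0.0032,0.0222],[0,-0.0111,0.0032,0.0222],[0,-0.0111,0.0032,0.0222],[0,-0.0111,0.0032,0.0222],[0,-0.0111,0.0032,0.0222],[0,-0.0111,0.0032,0.0222],[0,-0.0111,0.0032,0.0222],[0,-0.0111,0.0032,0.0222],[0,-0.0111,0.0032,0.0222],[0,-0.0111,0.0032,0.0222],[0,-0.0111,0.0032,0.0222],[0,-0.0111,0.0032,0.0222],[0,0,0,0]],
  ],
)

```text
t: 7.83
tool_pos: [0.5946, -0.1476, 0.2692]
tool_rot: [0.848, 1.399, -0.848]
contact_force: [0.8, -0.1, 0.3]
opening: 0.0001
```

Request:
move_arm(
  increments=[
    [[0,-0.0111,0.0032,0.0222],[0,-0.0055,0.0016,0.0111],[0,-0.0055,0.0016,0.0111],[0,0,0,0],[0,0,0,0]],
  ],
)

```text
t: 8.25
tool_pos: [0.5906, -0.1513, 0.2691]
tool_rot: [0.899, 1.377, -0.9]
contact_force: [-0.0, 1.3, 0.3]
opening: 0.0002
```

```bash
python3 tool.py;python3 rail.py 3
```

```text
8.25 [ 0.5906 -0.1513  0.2691] z yaw -66.3 tilt [-1. -0.  0.] [-0.    1.25  0.26] 0.00020142787243187637 [-0.37  0.    1.62 -0.    1.51  0.79]
rel axis, tool y,z: 0.0243 0.0781
top bowl 19 [ 0.6027 -0.234   0.1032] ang -67.6 -73.0 -57.3
top ladle arm 62 ang -66.7 mid -66.9
top paddle arm 114 ang 114.0 mid 113.5
scene bowl 252 [ 0.5652 -0.1085  0.1044] ang -68.8 -75.9 103.7
scene ladle arm 76 ang -63.3 mid -65.0
scene paddle arm 134 ang 112.6 mid 113.0
```

View pics/scene3.png

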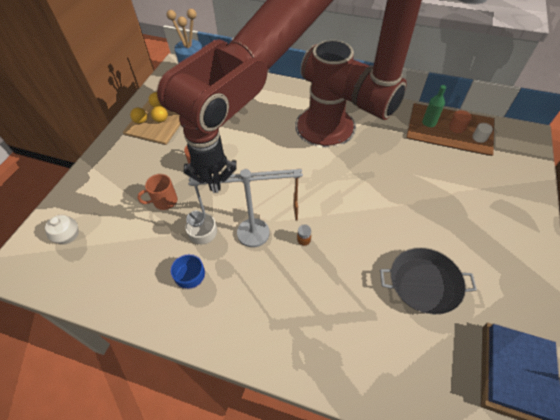

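Bowl (scene pixel (215,195)) is nearly over the white ramekin, and the arm is at about -66.3°. It needs 5.8° more, then I'll back off along tool +y.

Request:
move_arm(
  increments=[
    [[0,-0.0111,0.0032,0.0222],[0,-0.0083,0.0024,0.0166],[0,-0.0083,0.0024,0.0166],[0,-0.0045,0.0013,0.009],[0,0,0,0],[0,0,0,0]],
  ],
)

```text
t: 8.85
tool_pos: [0.5839, -0.1565, 0.2691]
tool_rot: [0.976, 1.341, -0.977]
contact_force: [0.1, 0.2, -0.4]
opening: 0.0002
```

Request:
move_arm(
  increments=[
    [[0,0.01,0,0],[0,0.02,0,0],[0,0.04,0,0],[0,0.08,0,0],[0,0.1,0,0],[0,0.1,0,0],[0,0.1,0,0],[0,0.1,0,0],[0,0.1,0,0],[0,0,0,0]],
  ],
)

```text
t: 9.68
tool_pos: [0.742, -0.1044, 0.2673]
tool_rot: [0.976, 1.342, -0.974]
contact_force: [-0.5, -0.0, -0.4]
opening: 0.0002
```

```bash
python3 tool.py;python3 rail.py 4; python3 - <<'E'
from h import *
im=grab('scene');cv2.imwrite('pics/near4.png',cv2.resize(im['pixels'][130:330,130:390,::-1],None,fx=3,fy=3,interpolation=2))
P=cloud(im);q=P[(abs(P[...,0]-.585)<.06)&(abs(P[...,1]+.238)<.06)]
q=q[(q[:,2]>.044)&(q[:,2]<.056)];q=q[np.hypot(*(q[:,:2]-[.585,-.238]).T)<.05]
A=np.c_[2*q[:,:2],np.ones(len(q))];print('rim',np.linalg.lstsq(A,(q[:,:2]**2).sum(1),rcond=None)[0][:2])
E
```

```text
9.6833 [ 0.742  -0.1044  0.2673] z yaw -72.0 tilt [-1.     0.    -0.001] [-0.49 -0.01 -0.4 ] 0.00018396028464200543 [-0.24  0.33  1.26  0.    1.55  1.02]
rel axis, tool y,z: 0.1904 0.0775
top bowl 144 [ 0.5832 -0.2393  0.1023] ang -73.1 -81.5 -66.2
top ladle arm 109 ang -72.6 mid -72.4
top paddle arm 51 ang 107.2 mid 107.3
scene bowl 24 [0.5108 0.0371 0.1081] ang 96.8 95.3 108.7
scene paddle arm 140 ang 106.6 mid 106.7
rim [ 0.59866324 -0.24131048]
```

View pics/near4.png

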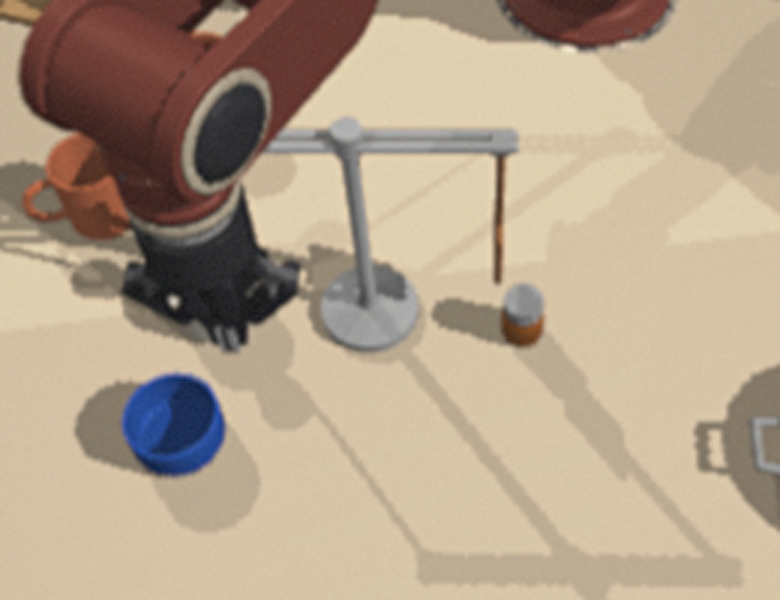

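Top view puts the bowl at (0.583, -0.239), within 2–3 mm of the ramekin. The gripper hides it from the scene camera, so I'll raise the arm clear and check again.

Request:
move_arm(
  increments=[
    [[-0.08,0.04,0,0],[-0.1,0.08,0,0],[-0.1,0.1,-0.1,0],[-0.1,0.05,-0.1,0],[-0.1,0,-0.1,0],[-0.05,0,-0.1,0],[0,0,-0.1,0],[0,0,-0.1,0],[0,0,-0.1,0],[0,0,-0.1,0],[0,0,-0.1,0],[0,0,-0.1,0],[0,0,-0.1,0],[0,0,0,0]],
  ],
)

```text
t: 11.0
tool_pos: [0.716, 0.1784, 0.4017]
tool_rot: [0.975, 1.343, -0.972]
contact_force: [0.3, -0.5, 0.0]
opening: -0.0001
```

```bash
python3 tool.py;python3 rail.py 5; python3 - <<'E'
from h import *
ims=[]
for c,b in(('scene',(130,330,130,390)),('top',(130,260,230,399))):
    im=grab(c);P=cloud(im)
    for n in('ramekin','jar','mug','pan'):
        for r in ctrl.trace(c,n)[:2]:
            p=P[r['region']];p=p[(p[:,2]>.005)];print(c,n,round(r['score'],2),np.median(p,0).round(3))
            if n=='ramekin':
                q=p[(p[:,2]>.044)&(p[:,2]<.056)]
                if len(q)>9:A=np.c_[2*q[:,:2],np.ones(len(q))];print('  rim',np.linalg.lstsq(A,(q[:,:2]**2).sum(1),rcond=None)[0][:2].round(4),len(q))
    ims.append(cv2.resize(im['pixels'][b[0]:b[1],b[2]:b[3],::-1],(390,300),interpolation=2))
cv2.imwrite('pics/fin.png',np.hstack(ims))
E
```

```text
11.0 [0.716  0.1784 0.4017] z yaw -71.9 tilt [-1.     0.001 -0.002] [ 0.3  -0.46  0.  ] -5.5602280799038434e-05 [0.14 0.28 1.11 0.   1.76 1.4 ]
rel axis, tool y,z: 0.2533 -0.1991
top bowl 145 [ 0.5531 -0.1124  0.099 ] ang -73.0 -81.7 105.3
top ladle arm 110 ang -72.6 mid -72.6
top paddle arm 115 ang 107.9 mid 107.8
scene bowl 251 [ 0.5528 -0.1111  0.1049] ang -74.0 -81.6 109.1
scene ladle arm 143 ang -71.0 mid -71.1
scene paddle arm 140 ang 106.6 mid 106.6
scene ramekin 0.85 [ 0.587 -0.237  0.022]
  rim [ 0.5852 -0.2382] 119
scene ramekin 0.57 [ 0.723 -0.216  0.022]
  rim [ 0.7296 -0.2111] 146
scene jar 0.58 [0.523 0.067 0.056]
scene jar 0.27 [ 0.535 -0.109  0.273]
scene mug 0.92 [ 0.343 -0.362  0.059]
scene mug 0.79 [ 0.516 -0.412  0.056]
scene pan 0.95 [0.516 0.452 0.023]
top ramekin 0.9 [ 0.567 -0.238  0.011]
  rim [ 0.5832 -0.2383] 50
top ramekin 0.64 [ 0.734 -0.216  0.017]
  rim [ 0.7279 -0.212 ] 86
top jar 0.63 [0.507 0.065 0.058]
top mug 0.92 [ 0.507 -0.419  0.05 ]
top mug 0.89 [ 0.334 -0.378  0.039]
top pan 0.75 [ 0.581 -0.242  0.095]
top pan 0.61 [0.551 0.448 0.013]
```

View pics/fin.png

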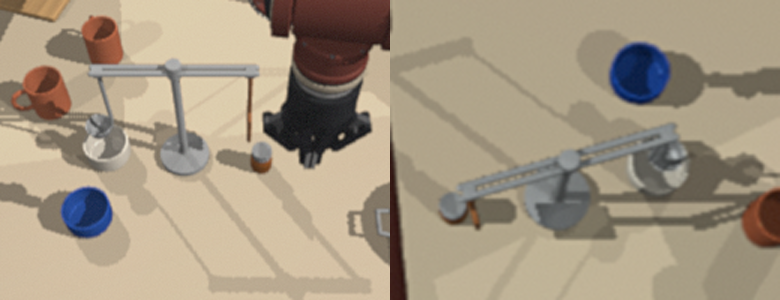

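The bowl (left panel (98,125), right panel (665,160)) hangs over the white ramekin. Everything else is in place and the arm is clear, so I'm handing in.

```bash
python3 -c "
from h import *
print(ctrl.finish_job())"
```

```text
the job is handed in; nothing more can be done
None
```

I pushed the ladle's arm from the side with the closed fingertip, about 78° clockwise round the post. Then I backed the finger off sideways, lifted the arm clear and handed in at about 11 s.

**Ladle over ramekin:** the last check put the crossbar at about -72° and the ramekin at -72.1°. The top view, just after the push, showed the bowl at (0.583, -0.239). The mouth centre measured about (0.584, -0.238), so they agree within 2–3 mm.

**Other things:** the ramekin, jar and mug measured where they started, to within a few mm. For the pan, only one rough centre per camera was taken at the end, computed differently from the start; the readings show no sign of it moving. Outside force readings stayed within about 1.4 N at the end of each move.

**Disagreements:** the two cameras differed by about 1.5° on the crossbar angle (roughly -71.0° to -73.4°), which is about 4 mm at the bowl. One ramekin fit came out about 13 mm off while the gripper hid the view. It agreed again once the arm was clear.

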